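Load the router's tool carrier in working order

TASK

Load the empty tool carrier for the next sign with the four router tools from the grey setting rack. Counting from the carrier's handle end they must stand in working order: facing cutter, thick end mill, slim end mill, V-cutter, each upright and fully down in its own pocket. Do not tip a tool over, and leave the tape dispenser where it is.

Things in the scene. Friction and masses are not known exactly. Their poses are not given: they have to be found in the camera images.
- facing_cutter: FACING CUTTER, a wide flat disc 40 mm across, 12 mm thick, 3 inserts, top 72 mm above its origin, in a router tool holder. Origin: centre of the flange's underside, which rests on the rack; z up through the cutter. Above it: flange 50 mm across, 0-15 mm; neck 38 mm, 15-24; dark collet nut 42 mm across, 24-48 mm (grip here from above); then the cutter. 0.36-0.54 kg.
- thick_endmill: THICK END MILL, a straight fluted cutter 20 mm across, flat end, top 78 mm above the origin. Holder, origin, axes and mass as for the facing cutter. Every holder has below its origin a steel cone 48 mm long (32 mm across at the top, 18 mm at its foot) and then a 13 mm stud ending 70 mm below the origin.
- slim_endmill: SLIM END MILL, a straight thin cutter 6 mm across, flat end, top 74 mm above the origin. Holder, origin, axes and mass as for the facing cutter. At the start the four tools stand upright, cutter up, in mixed order in the four holes of the setting rack: a grey steel stand 76 x 408 mm, 95 mm high, holes 80 mm apart.
- v_cutter: V-CUTTER for engraving, a pointed cone 32 mm across at its base on a 12 mm shank, tip up, 76 mm above the origin. Holder, origin, axes and mass as for the facing cutter.
- pocket_a: One of the carrier's four alike pockets: black plastic block 72 x 70 x 13 mm, round hole 38 mm across, open below. Origin: centre of the hole's mouth on the top face, 95 mm above the bench, z up; a seated tool's flange rests on this face. They stand in a straight row, 80 mm apart, on two aluminium rails; which letter stands where changes.
- pocket_b: Another pocket, same as pocket_a. The carrier and the setting rack run roughly parallel, both side to side in front of the robot; either may be the nearer one. The middles of the two stand at least 145 mm apart.
- pocket_c: Another pocket, the same as pocket_a.
- pocket_d: Another pocket, the same as pocket_a.
- handle_end: The end of the carrier that has the carrying handle: aluminium foot 80 mm wide with a steel bow and black 17 mm round grip across it, up to 142 mm above the bench. Origin on the bench under the handle's middle, in line with the row of pockets, 65 mm from the nearest pocket (then 145, 225, 305 mm to the others). It may be the left or the right end; the other end is a plain low foot.
- tape_dispenser: Bystander: black bench tape dispenser 60 x 150 mm, 92 mm high, to the right (-y) of the racks. Origin: centre of its underside.
There are look-alikes about, which are no part of the job. Leave any green or yellow look-alike of the v_cutter alone.

How it is judged:
At the end, for the whole second after the job is handed in: From the handle end: facing cutter, thick end mill, slim end mill, V-cutter, one to a pocket, each within 8 mm of the pocket's centre, flange within 4 mm of its top face, upright within 0.1 rad and at rest (under 20 mm/s, 0.2 rad/s) (horizontal distance between facing_cutter and handle_end between 0.045 and 0.085 m and ((horizontal distance between facing_cutter and pocket_a below 0.008 m and z of facing_cutter in the frame of pocket_a between -0.004 and 0.004 m) or (horizontal distance between facing_cutter and pocket_b below 0.008 m and z of facing_cutter in the frame of pocket_b between -0.004 and 0.004 m) or (horizontal distance between facing_cutter and pocket_c below 0.008 m and z of facing_cutter in the frame of pocket_c between -0.004 and 0.004 m) or (horizontal distance between facing_cutter and pocket_d below 0.008 m and z of facing_cutter in the frame of pocket_d between -0.004 and 0.004 m)) and angle between each of facing_cutter, thick_endmill, slim_endmill, v_cutter's own z axis and vertical below 0.1 rad and linear speed of each of facing_cutter, thick_endmill, slim_endmill, v_cutter below 0.02 m/s and angular speed of each of facing_cutter, thick_endmill, slim_endmill, v_cutter below 0.2 rad/s and horizontal distance between thick_endmill and handle_end between 0.125 and 0.165 m and ((horizontal distance between thick_endmill and pocket_a below 0.008 m and z of thick_endmill in the frame of pocket_a between -0.004 and 0.004 m) or (horizontal distance between thick_endmill and pocket_b below 0.008 m and z of thick_endmill in the frame of pocket_b between -0.004 and 0.004 m) or (horizontal distance between thick_endmill and pocket_c below 0.008 m and z of thick_endmill in the frame of pocket_c between -0.004 and 0.004 m) or (horizontal distance between thick_endmill and pocket_d below 0.008 m and z of thick_endmill in the frame of pocket_d between -0.004 and 0.004 m)) and horizontal distance between slim_endmill and handle_end between 0.205 and 0.245 m and ((horizontal distance between slim_endmill and pocket_a below 0.008 m and z of slim_endmill in the frame of pocket_a between -0.004 and 0.004 m) or (horizontal distance between slim_endmill and pocket_b below 0.008 m and z of slim_endmill in the frame of pocket_b between -0.004 and 0.004 m) or (horizontal distance between slim_endmill and pocket_c below 0.008 m and z of slim_endmill in the frame of pocket_c between -0.004 and 0.004 m) or (horizontal distance between slim_endmill and pocket_d below 0.008 m and z of slim_endmill in the frame of pocket_d between -0.004 and 0.004 m)) and horizontal distance between v_cutter and handle_end between 0.285 and 0.325 m and ((horizontal distance between v_cutter and pocket_a below 0.008 m and z of v_cutter in the frame of pocket_a between -0.004 and 0.004 m) or (horizontal distance between v_cutter and pocket_b below 0.008 m and z of v_cutter in the frame of pocket_b between -0.004 and 0.004 m) or (horizontal distance between v_cutter and pocket_c below 0.008 m and z of v_cutter in the frame of pocket_c between -0.004 and 0.004 m) or (horizontal distance between v_cutter and pocket_d below 0.008 m and z of v_cutter in the frame of pocket_d between -0.004 and 0.004 m))); the robot touches nothing.
It fails at once if a tool is tipped by more than 0.7 rad (angle between any of facing_cutter, thick_endmill, slim_endmill, v_cutter's own z axis and vertical above 0.7 rad).
It fails at once if the tape dispenser is moved by more than 20 mm (distance of tape_dispenser from where it was at the start of the episode above 0.02 m).
It also fails if it takes over 107 s, if anything falls off the work surface, if the arm or the gripper's body presses on something with over 40 N, if the wrist force passes 120 N, or if a joint passes its speed limit or range.

ROBOT

A 7-joint arm with a two-finger parallel gripper is mounted at the origin on the work surface. World frame = base frame: x ahead of the robot, y to its left, z up, the work surface at z = 0. Lengths are in m, angles in rad, forces in N, time in s.
With the tool pointing down it reaches from about 0.4 to 0.875 m from the base axis. Payload 6.5 kg.
Tool frame: the origin (TCP) lies between the finger pads; the fingertips stand ctrl.finger_overhang ahead of it and the grasp point (between the pads) lies 3 mm ahead of it (ctrl.finger_overhang is the distance from the TCP to the fingertips, in m); z points along the fingers, y is the direction in which the jaws open and shut (so a half turn about z gives the same grasp; the last joint's range is limited). The gripper opens to 85 mm and grips with 20 to 120 N. Pads are 22 mm wide; open, the fingers measure 114 mm over their backs; the gripper's body (76 mm by 85 mm) begins 54 mm behind the grasp point. The pads swing forward as they close: fully open they stand 13 mm farther back than shut.
Start: joints at [-1.217, 0.536, -0.004, 1.538, 0.003, 1.067, -0.071], TCP at [0.265, 0.594, 0.253] pointing down, gripper open.
Joint ranges: [-2.7, 2.7], [-0.37, 2.16], [-1.27, 1.26], [0.24, 2.4], [-1.31, 4.45], [0.19, 1.91], [-2.76, 2.76]. Speed limits (rad/s): [2.39, 2.39, 3.14, 3.14, 3.14, 3.14, 3.14].

INTERFACE

Orientations are given as a 3x3 rotation matrix whose columns are the frame's x, y, z axes.
In Python, from workcell import ctrl gives the robot as it stands.
- The arm moves only by the shell command python3 -m jog 'ROWS'. ROWS is JSON, a list of rows, each an object of numbers: "rx", "ry", "rz": the turn, a rotation vector about the tool's x, y, z in degrees; "dx", "dy", "dz": the shift along the tool's x, y, z in cm; "hand": the opening in per cent of the stroke, from 0 (shut) to 100 (fully open). In form: [{"rx": .., "ry": .., "rz": .., "dx": .., "dy": .., "dz": .., "hand": ..}, ...]. A call has 1 to 8 rows; each row shifts and turns the commanded pose from where the row before left it, along the tool's axes as they then stand; what a row does not reach is not made up. A row lasts 1/10 s, in which the tool goes at most 50 mm and 8.59 degrees, less where a joint would pass 70% of its speed; a pose out of reach is approached as far as the arm can. A call with a gripper value outside its range is refused whole. The fingers move at their own pace and stop on an object; the grip force is fixed at half the most. Time passes only in rows, so rows that do not move let the fingers close. It gives the time, the measured TCP pose, the force and the opening at its end, in the units of the state.
- ctrl.state(): the state, without advancing time (a new reading comes with each control period).
- ctrl.camera(name): name is "scene" or "top" or "wrist"; returns (picture, depth): 420x560x3 uint8, red, green, blue; 420x560 float32, m along the optical axis (not along the pixel's ray), 0 where there is no reading.
- ctrl.calibration(name): a dict with "fx", "fy", "cx", "cy" (pixels), "origin" and "orientation" of the camera in the world; the wrist camera has in their place "hand_eye" (4x4, takes a point from camera to tool coordinates, whose origin is the TCP and whose axes are the flange's). Camera axes: x right, y up, looking along -z (the intrinsics and any distortion apply to the point x, -y, -z); pixel columns grow to the right and rows downward; lengths in m; the calibration is good to about 2 mm. A picture is of the moment at which its call begins: read the wrist's pose just before it. calibration takes no time and is no camera call.
- ctrl.hand_in(): hands the job in, once; it reports no verdict.
The state is a dict: "time": time; "joint_positions": joint angles; "dq": joint speeds; "tau": joint torques, N m; "tool_pos": TCP position; "tcp_rot": TCP orientation; "force": force on the tool from outside, world axes, zero at the start; "wrist_torque": the same for the moment, N m; "opening": finger opening in m.
Only numpy, scipy, OpenCV 4.12 (cv2) and the standard library are available. Lean on these libraries where they do the work, as an engineer would, in place of code of your own. Each camera call takes 0.05 s, during which the arm holds its last target.

## Working session

There is one attempt and no reset: what is moved stays moved. The work goes in short steps, Python scripts to look and compute and a shell command to move; the robot and the scene stay as the last step left them, time stands still between calls to the robot, and variables do not carry over. Pictures are saved under pics/ and viewed, and the job is handed in when it is done.

```bash
ls; mkdir -p pics; python3 - <<'E'
from workcell import ctrl
import cv2,numpy as np
np.set_printoptions(precision=4,suppress=True)
s=ctrl.state()
print(s, ctrl.finger_overhang)
for n in ("scene","top","wrist"):
    p,d=ctrl.camera(n); cv2.imwrite(f"pics/{n}0.png",p[:,:,::-1]); np.save(f"pics/{n}0.npy",d); print(n,ctrl.calibration(n))
E
```

```text
pics
{'time': 0.0, 'joint_positions': array([-1.2172,  0.5372, -0.0044,  1.5389,  0.0026,  1.0673, -0.0712]), 'dq': array([ 0.0007, -0.0015,  0.0006,  0.0002, -0.0027, -0.0009, -0.0011]), 'tau': array([  0.0002, -58.341 ,   1.0485, -25.9101,   0.0123,   0.0096,
         0.    ]), 'tool_pos': array([0.2647, 0.593 , 0.2524]), 'tcp_rot': array([[-0.9132,  0.4075, -0.0006],
       [ 0.4075,  0.9132, -0.0017],
       [-0.0001, -0.0018, -1.    ]]), 'force': array([ 0.6385,  0.2675, -0.4339]), 'wrist_torque': array([ 0.0903,  0.0545, -0.0221]), 'opening': 0.08576621979269534} 0.022
scene {'fx': 418.2646983692902, 'fy': 418.2646983692902, 'cx': 273.60112114941614, 'cy': 204.72539071800063, 'origin': array([ 1.1569, -0.5577,  0.6774]), 'orientation': array([[ 0.6674, -0.4458,  0.5966],
       [ 0.7447,  0.4012, -0.5333],
       [-0.0016,  0.8002,  0.5997]])}
top {'fx': 387.50978604839025, 'fy': 387.50978604839025, 'cx': 275.28351637898055, 'cy': 208.94902117318182, 'origin': array([ 0.5147, -0.0727,  0.981 ]), 'orientation': array([[-0.0063,  0.997 , -0.0768],
       [-0.9997, -0.0081, -0.0239],
       [-0.0245,  0.0766,  0.9968]])}
wrist {'fx': 374.0144401030952, 'fy': 374.0144401030952, 'cx': 278.2831376368476, 'cy': 212.9646745408454, 'hand_eye': array([[ 0.0009,  0.9527,  0.3038,  0.0778],
       [ 1.    , -0.0007, -0.0006,  0.0002],
       [-0.0004,  0.3038, -0.9527, -0.1215],
       [ 0.    ,  0.    ,  0.    ,  1.    ]])}
```

View pics/top0.png

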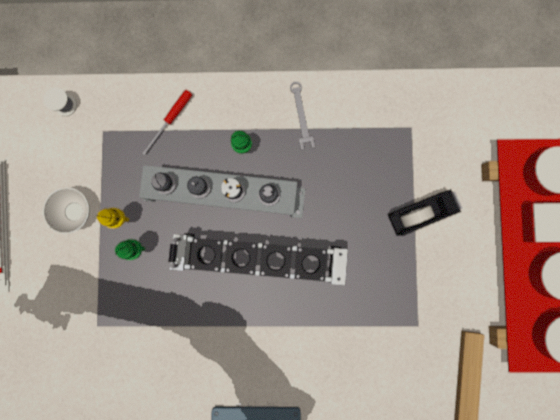

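View pics/scene0.png

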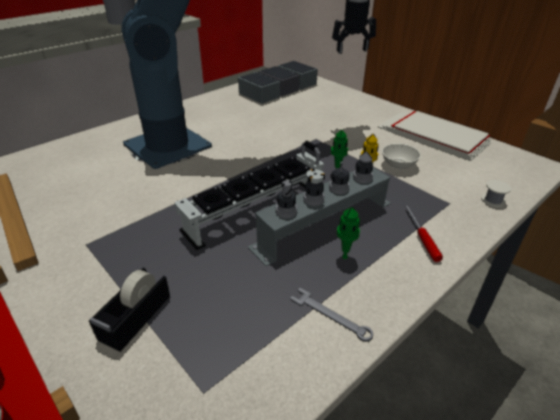

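```bash
cat > h.py <<'E'
import numpy as np,cv2
from workcell import ctrl
np.set_printoptions(precision=4,suppress=True)
def cam(n,tp=None,R=None):
    c=ctrl.calibration(n)
    if n=="wrist":
        H=c["hand_eye"]; return c,tp+R@H[:3,3],R@H[:3,:3]
    return c,np.array(c["origin"]),np.array(c["orientation"])
def ray(n,u,v,**k):
    c,o,R=cam(n,**k); return o,R@np.array([(u-c["cx"])/c["fx"],-(v-c["cy"])/c["fy"],-1.])
def atz(n,u,v,z,**k):
    o,r=ray(n,u,v,**k); return o+r*(z-o[2])/r[2]
def proj(n,P,**k):
    c,o,R=cam(n,**k); q=R.T@(np.array(P)-o); return c["cx"]+c["fx"]*q[0]/-q[2], c["cy"]-c["fy"]*q[1]/-q[2]
E
python3 - <<'E'
import cv2
a=cv2.imread("pics/top0.png")[150:300,120:360]
cv2.imwrite("pics/t1.png",cv2.resize(a,None,fx=3.3,fy=3.3,interpolation=cv2.INTER_CUBIC))
b=cv2.imread("pics/scene0.png")[130:270,240:400]
cv2.imwrite("pics/s1.png",cv2.resize(b,None,fx=4,fy=4,interpolation=cv2.INTER_CUBIC))
E
```

```text
(no output)
```

View pics/t1.png

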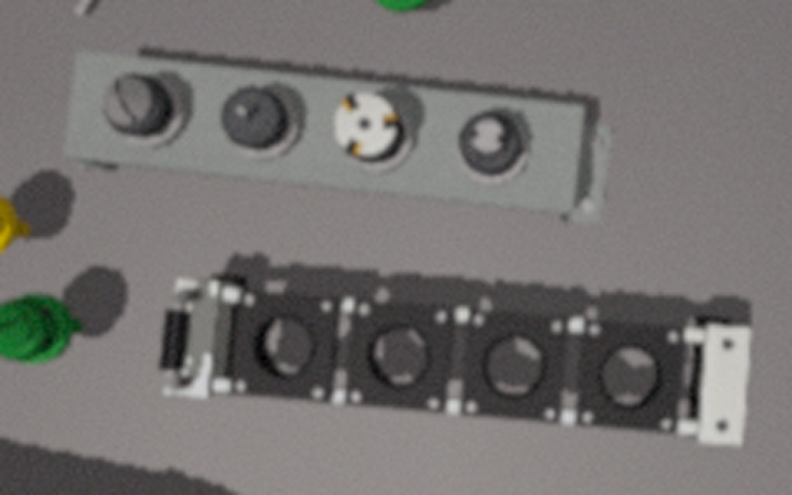

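View pics/s1.png

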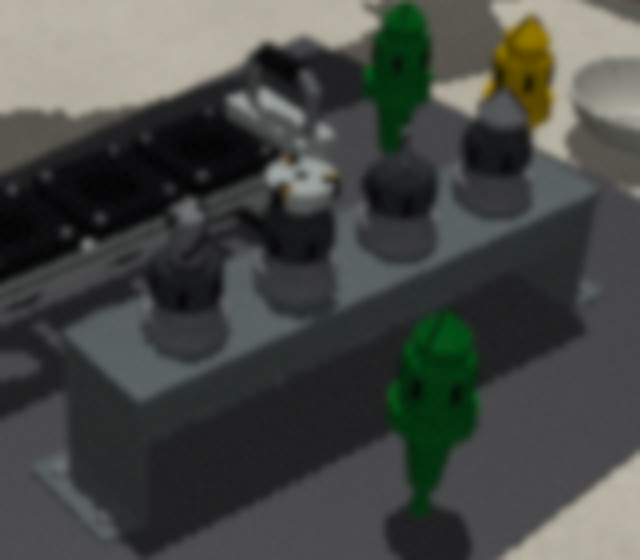

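```bash
python3 - <<'E'
from h import *
d=np.load("pics/top0.npy")
full=lambda p:(120+p[0]/3.3,150+p[1]/3.3)
P=[(290,346),(401,356),(515,366),(631,377)]
for p in P:
    u,v=full(p); print("pocket",u,v,atz("top",u,v,0.095))
for n,p,z in [("V tip",(122,100),.171),("slim tip",(246,107),.169),("face top",(368,124),.167),("thick top",(489,135),.173)]:
    u,v=full(p); print(n,u,v,atz("top",u,v,z),d[int(v),int(u)])
u,v=full((170,350));print("handle",atz("top",u,v,.135))
# nut fits
E
```

```text
pocket 207.87878787878788 254.84848484848487 [0.4792 0.1031 0.095 ]
pocket 241.5151515151515 257.8787878787879 [0.4719 0.0262 0.095 ]
pocket 276.06060606060606 260.90909090909093 [ 0.4647 -0.0525  0.095 ]
pocket 311.21212121212125 264.24242424242425 [ 0.4568 -0.132   0.095 ]
V tip 156.96969696969697 180.3030303030303 [0.6402 0.1979 0.171 ] 0.8233048
slim tip 194.54545454545456 182.42424242424244 [0.6352 0.118  0.169 ] 0.822531
face top 231.5151515151515 187.57575757575756 [0.6237 0.0395 0.167 ] 0.82197505
thick top 268.1818181818182 190.9090909090909 [ 0.6151 -0.0386  0.173 ] 0.81430805
handle [0.4786 0.175  0.135 ]
```

```bash
python3 -m jog '[{"rz":8.5,"dz":-1},{"rz":8.5,"dz":-1},{"rz":8.5,"dz":-1},{"rz":8.5,"dz":-1},{"rz":8.5,"dz":-1},{"rz":8.5,"dz":-1},{"rz":8.5},{"rz":8.5}]'; python3 -m jog '[{"rz":3.7},{}]'; python3 - <<'E'
from h import *
s=ctrl.state();R=s["tcp_rot"];print(s["tool_pos"],R)
print(R.T@(np.array([.55,.0,.32])-s["tool_pos"]))
E
```

```text
[0.2648 0.5932 0.2526] [[-0.9132  0.4076 -0.0004]
 [ 0.4076  0.9132 -0.0012]
 [-0.0001 -0.0012 -1.    ]]
[-0.5022 -0.4255 -0.0668]$[0]: bad value
$[0]: bad value
```

```bash
python3 -m jog '[{"rx":0,"ry":0,"rz":8.5,"dx":0,"dy":0,"dz":-1,"hand":100}]'
```

```text
time: 0.25
tool_pos: [0.2646, 0.5924, 0.2615]
tcp_rot: [[-0.842, 0.54, -0.002], [0.54, 0.842, -0.003], [-0.001, -0.004, -1.0]]
force: [1.4, -0.9, -0.4]
opening: 0.0855
```

```bash
python3 -m jog '[{"rx":0,"ry":0,"rz":8.5,"dx":0,"dy":0,"dz":-1,"hand":100},{"rx":0,"ry":0,"rz":8.5,"dx":0,"dy":0,"dz":-1,"hand":100},{"rx":0,"ry":0,"rz":8.5,"dx":0,"dy":0,"dz":-1,"hand":100},{"rx":0,"ry":0,"rz":8.5,"dx":0,"dy":0,"dz":-1,"hand":100},{"rx":0,"ry":0,"rz":8.5,"dx":0,"dy":0,"dz":-1,"hand":100},{"rx":0,"ry":0,"rz":8.5,"dx":0,"dy":0,"dz":-1,"hand":100},{"rx":0,"ry":0,"rz":8.5,"dx":0,"dy":0,"dz":-1,"hand":100},{"rx":0,"ry":0,"rz":3.7,"dx":0,"dy":0,"dz":0,"hand":100}]'; python3 - <<'E'
from h import *
s=ctrl.state();R=s["tcp_rot"];print(s["tool_pos"],R,s["joint_positions"])
print(R.T@(np.array([.55,.02,.32])-s["tool_pos"]))
E
```

```text
time: 1.05
tool_pos: [0.2651, 0.5941, 0.3346]
tcp_rot: [[0.105, 0.994, 0.001], [0.994, -0.105, 0.002], [0.002, 0.001, -1.0]]
force: [-0.1, -0.2, 0.6]
opening: 0.0851
[0.2651 0.5941 0.3346] [[ 0.105   0.9945  0.0008]
 [ 0.9945 -0.105   0.0017]
 [ 0.0018  0.0006 -1.    ]] [-1.4099  0.4774  0.2793  1.4576 -0.1351  1.2236 -1.2198]
[-0.541   0.3436  0.0138]
```

```bash
python3 -m jog '[{"rx":0,"ry":0,"rz":0,"dx":-4,"dy":2.5,"dz":0,"hand":100},{"rx":0,"ry":0,"rz":0,"dx":-4,"dy":2.5,"dz":0,"hand":100},{"rx":0,"ry":0,"rz":0,"dx":-4,"dy":2.5,"dz":0,"hand":100},{"rx":0,"ry":0,"rz":0,"dx":-4,"dy":2.5,"dz":0,"hand":100},{"rx":0,"ry":0,"rz":0,"dx":-4,"dy":2.5,"dz":0,"hand":100},{"rx":0,"ry":0,"rz":0,"dx":-4,"dy":2.5,"dz":0,"hand":100},{"rx":0,"ry":0,"rz":0,"dx":-4,"dy":2.5,"dz":0,"hand":100},{"rx":0,"ry":0,"rz":0,"dx":-4,"dy":2.5,"dz":0,"hand":100}]';python3 -m jog '[{"rx":0,"ry":0,"rz":0,"dx":-4,"dy":2.5,"dz":0,"hand":100},{"rx":0,"ry":0,"rz":0,"dx":-4,"dy":2.5,"dz":0,"hand":100},{"rx":0,"ry":0,"rz":0,"dx":-4,"dy":2.5,"dz":0,"hand":100},{"rx":0,"ry":0,"rz":0,"dx":-4,"dy":2.5,"dz":0,"hand":100},{"rx":0,"ry":0,"rz":0,"dx":-3,"dy":2.5,"dz":0,"hand":100},{"rx":0,"ry":0,"rz":0,"dx":-3,"dy":2,"dz":0,"hand":100},{"rx":0,"ry":0,"rz":0,"dx":0,"dy":0,"dz":0,"hand":100},{"rx":0,"ry":0,"rz":0,"dx":0,"dy":0,"dz":0,"hand":100}]'; python3 - <<'E'
from h import *
s=ctrl.state();R=s["tcp_rot"];print(s["tool_pos"],R,s["joint_positions"])
p,d=ctrl.camera("wrist"); cv2.imwrite("pics/w1.png",cv2.resize(p[:,:,::-1],(784,588))); cv2.imwrite("pics/w1raw.png",p[:,:,::-1]); np.savez("pics/w1.npz",p=s["tool_pos"],R=R,d=d)
E
```

```text
time: 1.85
tool_pos: [0.4322, 0.2533, 0.3333]
tcp_rot: [[0.1, 0.995, -0.0], [0.995, -0.1, 0.0], [0.0, -0.0, -1.0]]
force: [1.2, 1.6, 0.3]
opening: 0.0856
time: 2.65
tool_pos: [0.5539, 0.021, 0.333]
tcp_rot: [[0.102, 0.995, -0.001], [0.995, -0.102, -0.0], [-0.0, -0.001, -1.0]]
force: [-0.6, 0.6, -0.9]
opening: 0.0851
[0.5539 0.021  0.333 ] [[ 0.1022  0.9948 -0.0008]
 [ 0.9948 -0.1022 -0.0002]
 [-0.0003 -0.0007 -1.    ]] [-0.5753  0.3244  0.5823  1.7285 -0.1932  1.1471 -0.0393]
```

View pics/w1.png

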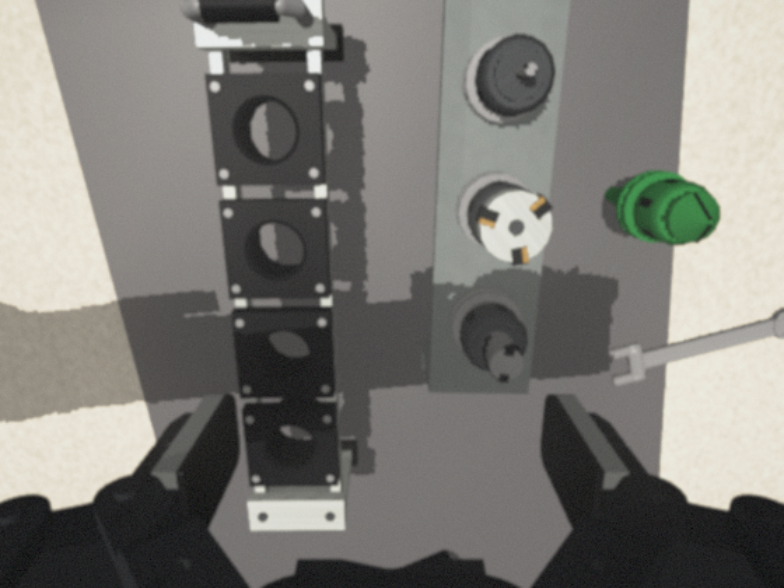

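```bash
python3 - <<'E'
from h import *
q=np.load("pics/w1.npz");k=dict(tp=q["p"],R=q["R"])
S=1.4
def pt(a,z): return atz("wrist",(a[0]+.5)/S-.5,(a[1]+.5)/S-.5,z,**k)
sc=[[(215,86),(309,86),(224,175),(314,173)],[(227,212),(317,212),(235,288),(321,288)],[(242,325),(323,323),(247,390),(327,389)],[(250,421),(333,420),(256,480),(335,479)]]
C=[]
for s in sc:
    w=np.array([pt(a,.095) for a in s]); C.append(w.mean(0)[:2]); print(C[-1])
C=np.array(C); print(np.linalg.norm(np.diff(C,axis=0),axis=1)); v=C[0]-C[3];print(np.degrees(np.arctan2(v[0],v[1])))
for n,a,z in [("slim",(531,69),.169),("face",(516,227),.167),("thick",(505,356),.173)]: print(n,pt(a,z), proj("top",pt(a,z)))
for c in C: print(proj("top",[*c,.095]))
E
```

```text
[0.4809 0.1071]
[0.4737 0.0274]
[ 0.4673 -0.0536]
[ 0.4612 -0.134 ]
[0.0799 0.0813 0.0806]
4.6849601854905485
slim [0.6354 0.1212 0.169 ] (np.float64(193.0720745684102), np.float64(182.3600671519038))
face [0.6261 0.0416 0.167 ] (np.float64(230.54262968470593), np.float64(186.47888219905434))
thick [ 0.6162 -0.0326  0.173 ] (np.float64(265.3413821151836), np.float64(190.42828541657212))
(np.float64(206.17871968179406), np.float64(254.07942969260912))
(np.float64(240.9581436827115), np.float64(257.0807336829728))
(np.float64(276.57030194830907), np.float64(259.7336475394835))
(np.float64(312.07999733819554), np.float64(262.28684917877985))
```

```bash
python3 -m jog '[{"rx":0,"ry":0,"rz":0,"dx":1.3,"dy":3.5,"dz":2.5,"hand":100},{"rx":0,"ry":0,"rz":0,"dx":1.3,"dy":3.4,"dz":2.5,"hand":100},{"rx":0,"ry":0,"rz":0,"dx":0,"dy":0,"dz":0,"hand":100},{"rx":0,"ry":0,"rz":0,"dx":0,"dy":0,"dz":0,"hand":100}]'; cat >> h.py <<'E'
def snap(name,S=1.4):
    s=ctrl.state();p,d=ctrl.camera("wrist"); cv2.imwrite(f"pics/{name}.png",cv2.resize(p[:,:,::-1],(784,588),interpolation=cv2.INTER_CUBIC)); np.savez(f"pics/{name}.npz",p=s["tool_pos"],R=s["tcp_rot"],d=d,im=p); print(s["tool_pos"],s["opening"],s["force"],s["time"])
def wp(name,a,z,S=1.4):
    q=np.load(f"pics/{name}.npz");return atz("wrist",(a[0]+.5)/S-.5,(a[1]+.5)/S-.5,z,tp=q["p"],R=q["R"])
def intool(P):
    s=ctrl.state();return 100*s["tcp_rot"].T@(np.array(P)-s["tool_pos"])
E
python3 - <<'E'
from h import *
snap("w2")
E
```

```text
time: 3.1
tool_pos: [0.6246, 0.0423, 0.2821]
tcp_rot: [[0.098, 0.995, -0.003], [0.995, -0.098, -0.0], [-0.001, -0.003, -1.0]]
force: [-0.1, 0.1, 1.5]
opening: 0.0852
[0.6246 0.0423 0.2821] 0.08515374771784176 [-0.114   0.1357  1.4761] 3.1
```

View pics/w2.png

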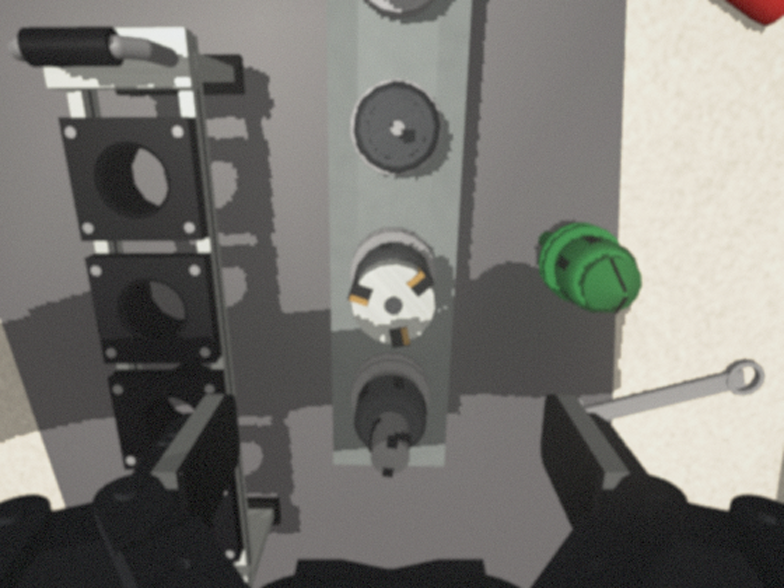

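```bash
python3 - <<'E'
from h import *
f=wp("w2",(393,305),.167);print("face",f,"slim",wp("w2",(397,129),.169),"slim nut",wp("w2",(396,125),.143),"thick",wp("w2",(390,452),.173))
for s in ([(70,132),(178,132),(88,228),(190,228)],[(96,270),(194,270),(111,353),(205,352)]):
    print(np.mean([wp("w2",a,.095) for a in s],0))
print(intool([f[0],f[1],.134]))
E
```

```text
face [0.6259 0.0413 0.167 ] slim [0.6351 0.1206 0.169 ] slim nut [0.6351 0.1225 0.143 ] thick [ 0.617  -0.0352  0.173 ]
[0.4805 0.1069 0.095 ]
[0.4732 0.0271 0.095 ]
[ 0.0113  0.1262 14.945 ]
```

```bash
python3 -m jog '[{"rx":0,"ry":0,"rz":0,"dx":0,"dy":0.1,"dz":4,"hand":100},{"rx":0,"ry":0,"rz":0,"dx":0,"dy":0,"dz":4,"hand":100},{"rx":0,"ry":0,"rz":0,"dx":0,"dy":0,"dz":4,"hand":100},{"rx":0,"ry":0,"rz":0,"dx":0,"dy":0,"dz":1.5,"hand":100},{"rx":0,"ry":0,"rz":0,"dx":0,"dy":0,"dz":1.1,"hand":100},{"rx":0,"ry":0,"rz":0,"dx":0,"dy":0,"dz":0,"hand":100}]'; python3 -m jog '[{"rx":0,"ry":0,"rz":0,"dx":0,"dy":0,"dz":0,"hand":40},{"rx":0,"ry":0,"rz":0,"dx":0,"dy":0,"dz":0,"hand":20},{"rx":0,"ry":0,"rz":0,"dx":0,"dy":0,"dz":0,"hand":20},{"rx":0,"ry":0,"rz":0,"dx":0,"dy":0,"dz":0,"hand":20},{"rx":0,"ry":0,"rz":0,"dx":0,"dy":0,"dz":0,"hand":20},{"rx":0,"ry":0,"rz":0,"dx":0,"dy":0,"dz":0,"hand":20},{"rx":0,"ry":0,"rz":0,"dx":0,"dy":0,"dz":0,"hand":20}]'
```

```text
time: 3.75
tool_pos: [0.6264, 0.0406, 0.138]
tcp_rot: [[0.1, 0.995, 0.001], [0.995, -0.1, 0.0], [0.0, 0.001, -1.0]]
force: [-0.7, 0.2, 0.1]
opening: 0.0858
time: 4.45
tool_pos: [0.627, 0.0406, 0.1389]
tcp_rot: [[0.1, 0.995, 0.002], [0.995, -0.1, 0.001], [0.001, 0.001, -1.0]]
force: [-1.5, 0.4, 7.9]
opening: 0.0403
```

```bash
python3 -m jog '[{"rx":0,"ry":0,"rz":0,"dx":0,"dy":0,"dz":-1,"hand":20},{"rx":0,"ry":0,"rz":0,"dx":0,"dy":0,"dz":-2,"hand":20},{"rx":0,"ry":0,"rz":0,"dx":0,"dy":0,"dz":-3,"hand":20},{"rx":0,"ry":0,"rz":0,"dx":0,"dy":0,"dz":-4,"hand":20},{"rx":0,"ry":0,"rz":0,"dx":0,"dy":0,"dz":-3,"hand":20},{"rx":0,"ry":0,"rz":0,"dx":0,"dy":0,"dz":0,"hand":20},{"rx":0,"ry":0,"rz":0,"dx":0,"dy":0,"dz":0,"hand":20}]'; python3 - <<'E'
from h import *
snap("w3")
print(intool([.4805,.107,.27]))
E
```

```text
time: 5.15
tool_pos: [0.6259, 0.0407, 0.2671]
tcp_rot: [[0.1, 0.995, -0.0], [0.995, -0.1, 0.0], [0.0, -0.0, -1.0]]
force: [-0.5, 0.2, -4.7]
opening: 0.0404
[0.6259 0.0407 0.2671] 0.040393351905548915 [-0.5131  0.236  -4.672 ] 5.15
[  5.1435 -15.0593  -0.3715]
```

View pics/w3.png

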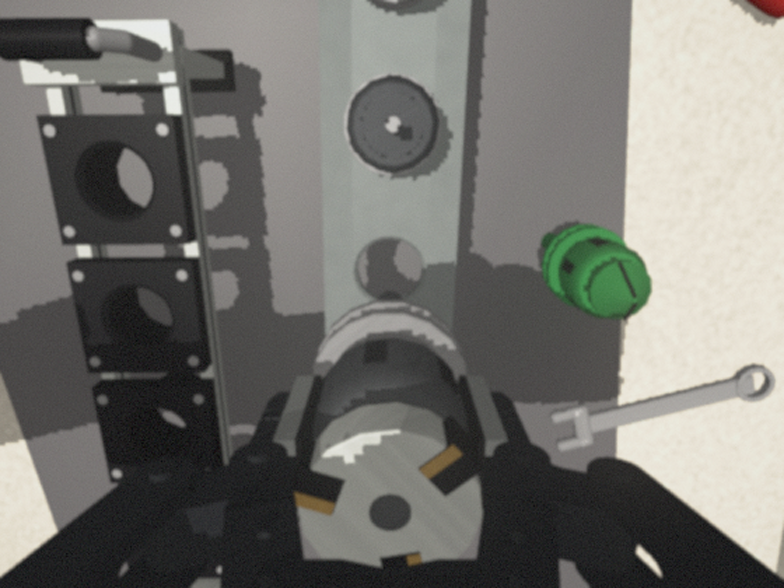

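```bash
python3 -m jog '[{"rx":0,"ry":0,"rz":0,"dx":0.5,"dy":-3,"dz":0,"hand":20},{"rx":0,"ry":0,"rz":0,"dx":1,"dy":-4,"dz":0,"hand":20},{"rx":0,"ry":0,"rz":0,"dx":1.6,"dy":-4,"dz":0,"hand":20},{"rx":0,"ry":0,"rz":0,"dx":1.4,"dy":-3,"dz":0,"hand":20},{"rx":0,"ry":0,"rz":0,"dx":0.6,"dy":-1,"dz":0,"hand":20},{"rx":0,"ry":0,"rz":0,"dx":0,"dy":0,"dz":0,"hand":20},{"rx":0,"ry":0,"rz":0,"dx":0,"dy":0,"dz":0,"hand":20}]'; python3 - <<'E'
from h import *
print(100*(wp("w3",(390,512),.2952)-np.load("pics/w3.npz")["p"]))
snap("w4")
print(intool([.4805,.107,.27]))
E
```

```text
time: 5.9
tool_pos: [0.4825, 0.1059, 0.2667]
tcp_rot: [[0.1, 0.995, -0.0], [0.995, -0.1, -0.001], [-0.001, -0.0, -1.0]]
force: [1.3, -0.6, -3.1]
opening: 0.0405
[ 0.0246 -0.0028  2.8079]
[0.4825 0.1059 0.2667] 0.04051739205088545 [ 1.2562 -0.62   -3.1333] 5.9
[ 0.1241 -0.253  -0.3081]
```

View pics/w4.png

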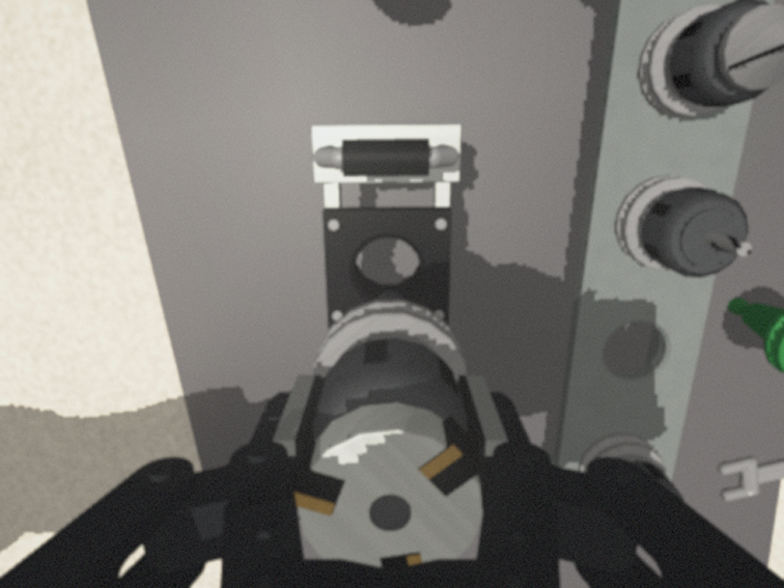

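```bash
python3 - <<'E'
from h import *
c=np.mean([wp("w4",a,.095) for a in [(333,225),(441,224),(337,316),(438,316)]],0); print(c,intool(c))
print(wp("w4",(387,261),.095))
# handle
print(wp("w4",(386,157),.133))
E
```

```text
[0.4811 0.1067 0.095 ] [ 0.1204 -0.1906 17.192 ]
[0.4816 0.1129 0.095 ]
[0.4874 0.1722 0.133 ]
```

```bash
python3 -m jog '[{"rx":0,"ry":0,"rz":0,"dx":0.1,"dy":-0.15,"dz":2,"hand":20},{"rx":0,"ry":0,"rz":0,"dx":0,"dy":0,"dz":3,"hand":20},{"rx":0,"ry":0,"rz":0,"dx":0,"dy":0,"dz":2,"hand":20},{"rx":0,"ry":0,"rz":0,"dx":0,"dy":0,"dz":1.5,"hand":20},{"rx":0,"ry":0,"rz":0,"dx":0,"dy":0,"dz":1.5,"hand":20},{"rx":0,"ry":0,"rz":0,"dx":0,"dy":0,"dz":1,"hand":20},{"rx":0,"ry":0,"rz":0,"dx":0,"dy":0,"dz":0,"hand":20},{"rx":0,"ry":0,"rz":0,"dx":0,"dy":0,"dz":0,"hand":20}]'
```

```text
time: 6.75
tool_pos: [0.4814, 0.107, 0.1575]
tcp_rot: [[0.101, 0.995, 0.0], [0.995, -0.101, -0.0], [-0.0, 0.0, -1.0]]
force: [0.5, 1.0, -4.3]
opening: 0.0405
```

```bash
python3 -m jog '[{"rx":0,"ry":0,"rz":0,"dx":0,"dy":0,"dz":0.8,"hand":20},{"rx":0,"ry":0,"rz":0,"dx":0,"dy":0,"dz":0.6,"hand":20},{"rx":0,"ry":0,"rz":0,"dx":0,"dy":0,"dz":0.3,"hand":20},{"rx":0,"ry":0,"rz":0,"dx":0,"dy":0,"dz":0,"hand":20},{"rx":0,"ry":0,"rz":0,"dx":0,"dy":0,"dz":0,"hand":20}]'
```

```text
time: 7.25
tool_pos: [0.4808, 0.1075, 0.1403]
tcp_rot: [[0.1, 0.995, 0.0], [0.995, -0.1, -0.0], [-0.0, 0.0, -1.0]]
force: [0.1, 0.5, -4.8]
opening: 0.0401
```

```bash
python3 -m jog '[{"rx":0,"ry":0,"rz":0,"dx":0,"dy":0,"dz":0.15,"hand":20},{"rx":0,"ry":0,"rz":0,"dx":0,"dy":0,"dz":0,"hand":20},{"rx":0,"ry":0,"rz":0,"dx":0,"dy":0,"dz":0,"hand":60},{"rx":0,"ry":0,"rz":0,"dx":0,"dy":0,"dz":0,"hand":100},{"rx":0,"ry":0,"rz":0,"dx":0,"dy":0,"dz":0,"hand":100},{"rx":0,"ry":0,"rz":0,"dx":0,"dy":0,"dz":0,"hand":100},{"rx":0,"ry":0,"rz":0,"dx":0,"dy":0,"dz":0,"hand":100}]';python3 -m jog '[{"rx":0,"ry":0,"rz":0,"dx":0,"dy":0,"dz":-3,"hand":100},{"rx":0,"ry":0,"rz":0,"dx":0,"dy":0,"dz":-4,"hand":100},{"rx":0,"ry":0,"rz":0,"dx":0,"dy":0,"dz":-4,"hand":100},{"rx":0,"ry":0,"rz":0,"dx":0,"dy":0,"dz":-3,"hand":100},{"rx":0,"ry":0,"rz":0,"dx":0,"dy":0,"dz":0,"hand":100},{"rx":0,"ry":0,"rz":0,"dx":0,"dy":0,"dz":0,"hand":100}]';  python3 - <<'E'
from h import *
snap("w5")
E
```

```text
time: 7.95
tool_pos: [0.4809, 0.1075, 0.1389]
tcp_rot: [[0.1, 0.995, 0.0], [0.995, -0.1, 0.0], [0.0, 0.0, -1.0]]
force: [0.2, 0.3, -0.4]
opening: 0.0854
time: 8.55
tool_pos: [0.4808, 0.1077, 0.279]
tcp_rot: [[0.1, 0.995, 0.001], [0.995, -0.1, 0.001], [0.001, 0.001, -1.0]]
force: [-0.0, -0.4, 0.4]
opening: 0.0853
[0.4808 0.1077 0.279 ] 0.08528259723641929 [-0.0488 -0.3848  0.3747] 8.55
```

View pics/w5.png

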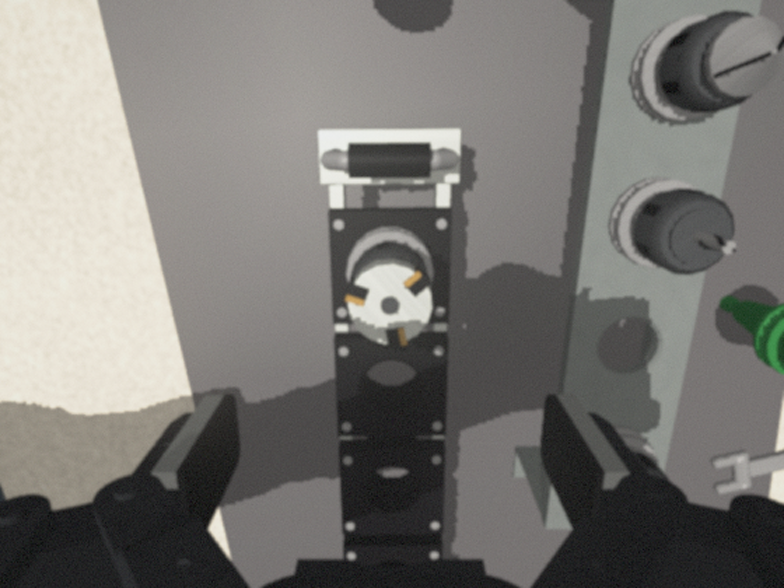

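```bash
python3 - <<'E'
from h import *
for s in [[(344,352),(440,352),(347,426),(437,425)],[(348,460),(437,460),(350,525),(435,525)]]: print(np.mean([wp("w5",a,.095) for a in s],0))
print("face",wp("w5",(390,306),.167))
print(intool([.617,-.0365,.28]))
E
```

```text
[0.4745 0.0267 0.095 ]
[ 0.467  -0.0529  0.095 ]
face [0.4811 0.1076 0.167 ]
[-12.9613  15.0484  -0.2002]
```

```bash
python3 -m jog '[{"rx":0,"ry":0,"rz":0,"dx":-2.6,"dy":3,"dz":0,"hand":100},{"rx":0,"ry":0,"rz":0,"dx":-3.1,"dy":3.6,"dz":0,"hand":100},{"rx":0,"ry":0,"rz":0,"dx":-3.1,"dy":3.6,"dz":0,"hand":100},{"rx":0,"ry":0,"rz":0,"dx":-2.6,"dy":3.1,"dz":0,"hand":100},{"rx":0,"ry":0,"rz":0,"dx":-1.6,"dy":1.7,"dz":0,"hand":100},{"rx":0,"ry":0,"rz":0,"dx":0,"dy":0,"dz":0,"hand":100},{"rx":0,"ry":0,"rz":0,"dx":0,"dy":0,"dz":0,"hand":100}]'; python3 - <<'E'
from h import *
snap("w6")
E
```

```text
time: 9.3
tool_pos: [0.6161, -0.0371, 0.2769]
tcp_rot: [[0.101, 0.995, -0.003], [0.995, -0.101, -0.0], [-0.001, -0.003, -1.0]]
force: [-0.5, 0.2, 0.7]
opening: 0.085
[ 0.6161 -0.0371  0.2769] 0.08501888175158888 [-0.5237  0.2332  0.7336] 9.3
```

View pics/w6.png

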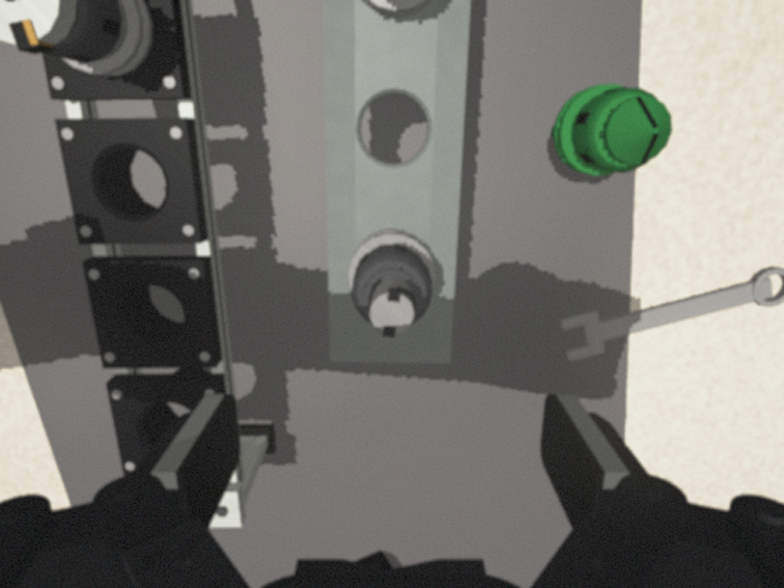

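```bash
python3 - <<'E'
from h import *
t=wp("w6",(391,312),.173);print(t,intool([t[0],t[1],.1385]))
print("P2",np.mean([wp("w6",a,.095) for a in [(67,134),(175,133),(86,231),(188,230)]],0))
E
```

```text
[ 0.6164 -0.0375  0.173 ] [-0.1437  0.0919 13.8779]
P2 [0.4729 0.0274 0.095 ]
```

```bash
python3 -m jog '[{"rx":0,"ry":0,"rz":0,"dx":0,"dy":0,"dz":4,"hand":100},{"rx":0,"ry":0,"rz":0,"dx":0,"dy":0,"dz":4,"hand":100},{"rx":0,"ry":0,"rz":0,"dx":0,"dy":0,"dz":3.5,"hand":100},{"rx":0,"ry":0,"rz":0,"dx":0,"dy":0,"dz":1.4,"hand":100},{"rx":0,"ry":0,"rz":0,"dx":0,"dy":0,"dz":1,"hand":100},{"rx":0,"ry":0,"rz":0,"dx":0,"dy":0,"dz":0,"hand":100}]'; python3 -m jog '[{"rx":0,"ry":0,"rz":0,"dx":0,"dy":0,"dz":0,"hand":40},{"rx":0,"ry":0,"rz":0,"dx":0,"dy":0,"dz":0,"hand":20},{"rx":0,"ry":0,"rz":0,"dx":0,"dy":0,"dz":0,"hand":20},{"rx":0,"ry":0,"rz":0,"dx":0,"dy":0,"dz":0,"hand":20},{"rx":0,"ry":0,"rz":0,"dx":0,"dy":0,"dz":0,"hand":20},{"rx":0,"ry":0,"rz":0,"dx":0,"dy":0,"dz":0,"hand":20},{"rx":0,"ry":0,"rz":0,"dx":0,"dy":0,"dz":0,"hand":20}]'
```

```text
time: 9.95
tool_pos: [0.6168, -0.0363, 0.1396]
tcp_rot: [[0.099, 0.995, -0.001], [0.995, -0.099, 0.0], [0.0, -0.001, -1.0]]
force: [-0.0, -0.1, 0.1]
opening: 0.0854
time: 10.65
tool_pos: [0.6177, -0.0369, 0.1413]
tcp_rot: [[0.1, 0.995, 0.002], [0.995, -0.1, 0.0], [0.001, 0.002, -1.0]]
force: [-1.6, 0.7, 7.8]
opening: 0.0401
```

```bash
python3 -m jog '[{"rx":0,"ry":0,"rz":0,"dx":0,"dy":0,"dz":-1,"hand":20},{"rx":0,"ry":0,"rz":0,"dx":0,"dy":0,"dz":-2,"hand":20},{"rx":0,"ry":0,"rz":0,"dx":0,"dy":0,"dz":-3,"hand":20},{"rx":0,"ry":0,"rz":0,"dx":0,"dy":0,"dz":-4,"hand":20},{"rx":0,"ry":0,"rz":0,"dx":0,"dy":0,"dz":-3,"hand":20},{"rx":0,"ry":0,"rz":0,"dx":0,"dy":0,"dz":0,"hand":20},{"rx":0,"ry":0,"rz":0,"dx":0,"dy":0,"dz":0,"hand":20}]'; python3 - <<'E'
from h import *
print(intool([.4735,.0272,.27]))
E
```

```text
time: 11.35
tool_pos: [0.6167, -0.0367, 0.2699]
tcp_rot: [[0.1, 0.995, 0.0], [0.995, -0.1, 0.0], [0.0, 0.0, -1.0]]
force: [0.2, -0.0, -4.5]
opening: 0.0398
[  4.9272 -14.8852  -0.0112]
```

```bash
python3 -m jog '[{"rx":0,"ry":0,"rz":0,"dx":0.8,"dy":-3,"dz":0,"hand":20},{"rx":0,"ry":0,"rz":0,"dx":1.4,"dy":-4,"dz":0,"hand":20},{"rx":0,"ry":0,"rz":0,"dx":1.4,"dy":-4,"dz":0,"hand":20},{"rx":0,"ry":0,"rz":0,"dx":1,"dy":-3,"dz":0,"hand":20},{"rx":0,"ry":0,"rz":0,"dx":0.3,"dy":-0.9,"dz":0,"hand":20},{"rx":0,"ry":0,"rz":0,"dx":0,"dy":0,"dz":0,"hand":20},{"rx":0,"ry":0,"rz":0,"dx":0,"dy":0,"dz":0,"hand":20},{"rx":0,"ry":0,"rz":0,"dx":0,"dy":0,"dz":0,"hand":20}]'; python3 - <<'E'
from h import *
snap("w7")
print(intool([.4735,.0272,.139]))
E
```

```text
time: 12.15
tool_pos: [0.4747, 0.026, 0.2697]
tcp_rot: [[0.101, 0.995, 0.001], [0.995, -0.101, -0.001], [-0.001, 0.001, -1.0]]
force: [0.6, -0.4, -4.1]
opening: 0.0403
[0.4747 0.026  0.2697] 0.04026841143489706 [ 0.6401 -0.4083 -4.108 ] 12.15
[ 0.1119 -0.1249 13.0651]
```

View pics/w7.png

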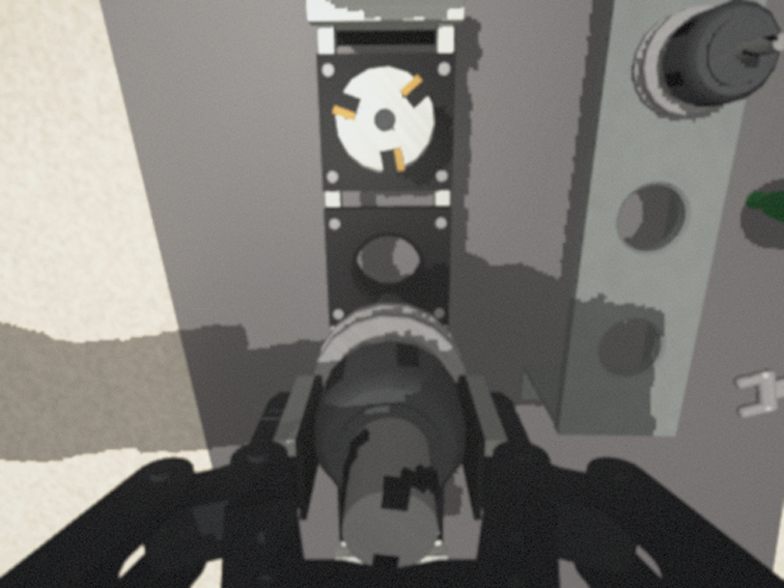

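```bash
python3 -m jog '[{"rx":0,"ry":0,"rz":0,"dx":0.1,"dy":-0.1,"dz":2,"hand":20},{"rx":0,"ry":0,"rz":0,"dx":0,"dy":0,"dz":3,"hand":20},{"rx":0,"ry":0,"rz":0,"dx":0,"dy":0,"dz":2,"hand":20},{"rx":0,"ry":0,"rz":0,"dx":0,"dy":0,"dz":1.5,"hand":20},{"rx":0,"ry":0,"rz":0,"dx":0,"dy":0,"dz":1.5,"hand":20},{"rx":0,"ry":0,"rz":0,"dx":0,"dy":0,"dz":1,"hand":20},{"rx":0,"ry":0,"rz":0,"dx":0,"dy":0,"dz":0,"hand":20},{"rx":0,"ry":0,"rz":0,"dx":0,"dy":0,"dz":0,"hand":20}]' && python3 -m jog '[{"rx":0,"ry":0,"rz":0,"dx":0,"dy":0,"dz":0.8,"hand":20},{"rx":0,"ry":0,"rz":0,"dx":0,"dy":0,"dz":0.6,"hand":20},{"rx":0,"ry":0,"rz":0,"dx":0,"dy":0,"dz":0.3,"hand":20},{"rx":0,"ry":0,"rz":0,"dx":0,"dy":0,"dz":0,"hand":20},{"rx":0,"ry":0,"rz":0,"dx":0,"dy":0,"dz":0,"hand":20}]'
```

```text
time: 13.0
tool_pos: [0.4733, 0.0276, 0.16]
tcp_rot: [[0.101, 0.995, 0.0], [0.995, -0.101, -0.0], [-0.0, 0.0, -1.0]]
force: [0.5, 0.4, -4.0]
opening: 0.0404
time: 13.5
tool_pos: [0.4728, 0.0279, 0.1428]
tcp_rot: [[0.1, 0.995, 0.0], [0.995, -0.1, -0.0], [-0.0, 0.0, -1.0]]
force: [-0.1, -0.3, -5.0]
opening: 0.04
```

Next: release, rise and swing to the slim end mill at about (.635,.1205).

```bash
python3 -m jog '[{"rx":0,"ry":0,"rz":0,"dx":0,"dy":0,"dz":0.15,"hand":20},{"rx":0,"ry":0,"rz":0,"dx":0,"dy":0,"dz":0,"hand":20},{"rx":0,"ry":0,"rz":0,"dx":0,"dy":0,"dz":0,"hand":60},{"rx":0,"ry":0,"rz":0,"dx":0,"dy":0,"dz":0,"hand":100},{"rx":0,"ry":0,"rz":0,"dx":0,"dy":0,"dz":0,"hand":100},{"rx":0,"ry":0,"rz":0,"dx":0,"dy":0,"dz":0,"hand":100},{"rx":0,"ry":0,"rz":0,"dx":0,"dy":0,"dz":0,"hand":100}]';python3 -m jog '[{"rx":0,"ry":0,"rz":0,"dx":0,"dy":0,"dz":-3,"hand":100},{"rx":0,"ry":0,"rz":0,"dx":0,"dy":0,"dz":-4,"hand":100},{"rx":0,"ry":0,"rz":0,"dx":0,"dy":0,"dz":-4,"hand":100},{"rx":0,"ry":0,"rz":0,"dx":0,"dy":0,"dz":-3,"hand":100},{"rx":0,"ry":0,"rz":0,"dx":0,"dy":0,"dz":0,"hand":100},{"rx":0,"ry":0,"rz":0,"dx":0,"dy":0,"dz":0,"hand":100}]';  python3 - <<'E'
from h import *
snap("w8"); print(intool([.635,.1205,.28]))
E
```

```text
time: 14.2
tool_pos: [0.4729, 0.0279, 0.1414]
tcp_rot: [[0.1, 0.995, 0.0], [0.995, -0.1, 0.0], [0.0, 0.0, -1.0]]
force: [0.2, -0.8, -0.4]
opening: 0.0855
time: 14.8
tool_pos: [0.4729, 0.0281, 0.2815]
tcp_rot: [[0.1, 0.995, 0.001], [0.995, -0.1, 0.001], [0.001, 0.001, -1.0]]
force: [-0.8, -0.1, -0.3]
opening: 0.0858
[0.4729 0.0281 0.2815] 0.08583376849064579 [-0.8398 -0.0895 -0.2787] 14.8
[10.8288 15.2704  0.0512]
```

View pics/w8.png

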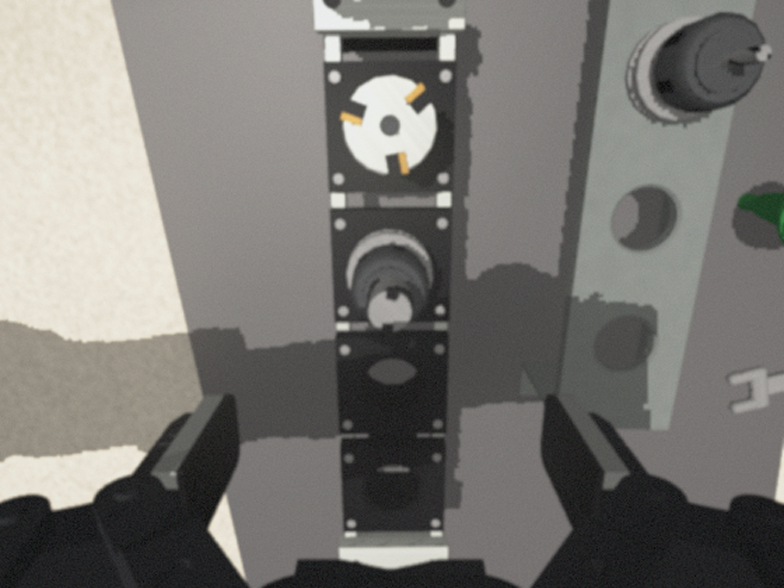

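```bash
python3 - <<'E'
from h import *
for s in [[(345,350),(440,350),(348,424),(438,423)],[(349,457),(437,457),(351,523),(435,522)]]: print(np.mean([wp("w8",a,.095) for a in s],0))
E
python3 -m jog '[{"rx":0,"ry":0,"rz":0,"dx":2,"dy":3,"dz":0,"hand":100},{"rx":0,"ry":0,"rz":0,"dx":2.6,"dy":3.7,"dz":0,"hand":100},{"rx":0,"ry":0,"rz":0,"dx":2.6,"dy":3.7,"dz":0,"hand":100},{"rx":0,"ry":0,"rz":0,"dx":2.4,"dy":3.3,"dz":0,"hand":100},{"rx":0,"ry":0,"rz":0,"dx":1.2,"dy":1.6,"dz":0,"hand":100},{"rx":0,"ry":0,"rz":0,"dx":0,"dy":0,"dz":0,"hand":100},{"rx":0,"ry":0,"rz":0,"dx":0,"dy":0,"dz":0,"hand":100}]'; python3 - <<'E'
from h import *
snap("w9")
E
```

```text
[ 0.467  -0.0528  0.095 ]
[ 0.4594 -0.1322  0.095 ]
time: 15.55
tool_pos: [0.6349, 0.1193, 0.2793]
tcp_rot: [[0.101, 0.995, -0.003], [0.995, -0.101, -0.002], [-0.002, -0.003, -1.0]]
force: [-0.7, -0.5, 0.0]
opening: 0.0857
[0.6349 0.1193 0.2793] 0.08567760964214861 [-0.6746 -0.5069  0.0467] 15.55
```

View pics/w9.png

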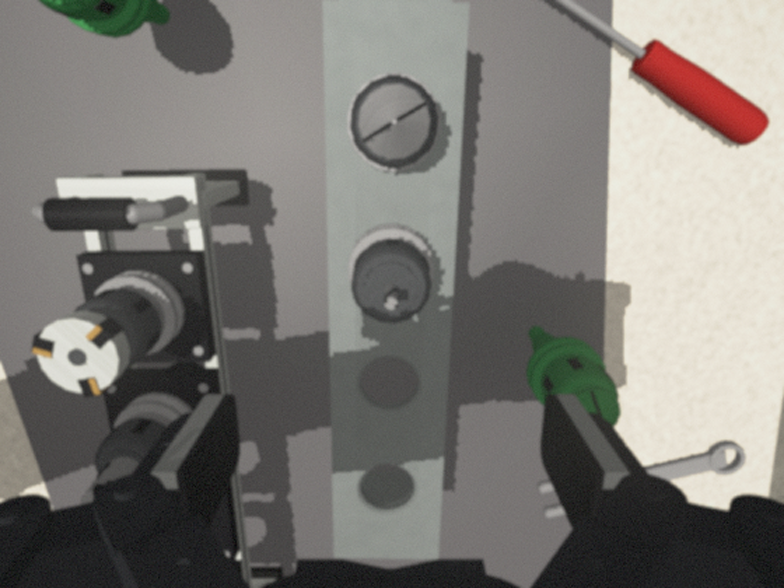

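```bash
python3 - <<'E'
from h import *
print(ctrl.state()["tool_pos"],wp("w9",(390,302),.169),"V",wp("w9",(394,121),.171), intool([*wp("w9",(390,302),.169)[:2],.14]))
E
python3 -m jog '[{"rx":0,"ry":0,"rz":0,"dx":0,"dy":0,"dz":4,"hand":100},{"rx":0,"ry":0,"rz":0,"dx":0,"dy":0,"dz":4,"hand":100},{"rx":0,"ry":0,"rz":0,"dx":0,"dy":0,"dz":2,"hand":100},{"rx":0,"ry":0,"rz":0,"dx":0,"dy":0,"dz":0,"hand":100},{"rx":0,"ry":0,"rz":0,"dx":0,"dy":0,"dz":0,"hand":100}]'
```

```text
[0.6347 0.1188 0.2799] [0.635  0.1215 0.169 ] V [0.6446 0.2007 0.171 ] [ 0.2889  0.0378 13.9873]
time: 16.1
tool_pos: [0.6356, 0.1192, 0.182]
tcp_rot: [[0.101, 0.995, 0.0], [0.995, -0.101, -0.0], [-0.0, 0.0, -1.0]]
force: [-0.3, -0.1, 0.2]
opening: 0.0852
```

```bash
python3 -m jog '[{"rx":0,"ry":0,"rz":0,"dx":0.15,"dy":0,"dz":2,"hand":100},{"rx":0,"ry":0,"rz":0,"dx":0,"dy":0,"dz":1.4,"hand":100},{"rx":0,"ry":0,"rz":0,"dx":0,"dy":0,"dz":0.8,"hand":100},{"rx":0,"ry":0,"rz":0,"dx":0,"dy":0,"dz":0,"hand":100}]'; python3 -m jog '[{"rx":0,"ry":0,"rz":0,"dx":0,"dy":0,"dz":0,"hand":40},{"rx":0,"ry":0,"rz":0,"dx":0,"dy":0,"dz":0,"hand":20},{"rx":0,"ry":0,"rz":0,"dx":0,"dy":0,"dz":0,"hand":20},{"rx":0,"ry":0,"rz":0,"dx":0,"dy":0,"dz":0,"hand":20},{"rx":0,"ry":0,"rz":0,"dx":0,"dy":0,"dz":0,"hand":20},{"rx":0,"ry":0,"rz":0,"dx":0,"dy":0,"dz":0,"hand":20},{"rx":0,"ry":0,"rz":0,"dx":0,"dy":0,"dz":0,"hand":20}]';python3 -m jog '[{"rx":0,"ry":0,"rz":0,"dx":0,"dy":0,"dz":-1,"hand":20},{"rx":0,"ry":0,"rz":0,"dx":0,"dy":0,"dz":-2,"hand":20},{"rx":0,"ry":0,"rz":0,"dx":0,"dy":0,"dz":-3,"hand":20},{"rx":0,"ry":0,"rz":0,"dx":0,"dy":0,"dz":-4,"hand":20},{"rx":0,"ry":0,"rz":0,"dx":0,"dy":0,"dz":-4,"hand":20},{"rx":0,"ry":0,"rz":0,"dx":0,"dy":0,"dz":-3,"hand":20},{"rx":0,"ry":0,"rz":0,"dx":0,"dy":0,"dz":0,"hand":20},{"rx":0,"ry":0,"rz":0,"dx":0,"dy":0,"dz":0,"hand":20}]'
python3 - <<'E'
from h import *
print(intool([.4668,-.0528,.31]))
E
```

```text
time: 16.5
tool_pos: [0.6355, 0.1213, 0.1388]
tcp_rot: [[0.1, 0.995, -0.001], [0.995, -0.1, -0.0], [-0.0, -0.001, -1.0]]
force: [0.1, -0.2, -0.1]
opening: 0.0853
time: 17.2
tool_pos: [0.6363, 0.1216, 0.1403]
tcp_rot: [[0.1, 0.995, 0.001], [0.995, -0.1, 0.001], [0.001, 0.001, -1.0]]
force: [-1.6, 0.1, 5.0]
opening: 0.0402
time: 18.0
tool_pos: [0.6354, 0.1215, 0.3086]
tcp_rot: [[0.1, 0.995, -0.001], [0.995, -0.1, 0.0], [0.0, -0.001, -1.0]]
force: [-0.5, 0.4, -5.2]
opening: 0.0404
[-19.0318 -15.0274  -0.1268]
```

```bash
python3 -m jog '[{"rx":0,"ry":0,"rz":0,"dx":-2,"dy":-1.5,"dz":0,"hand":20},{"rx":0,"ry":0,"rz":0,"dx":-3.5,"dy":-2.7,"dz":0,"hand":20},{"rx":0,"ry":0,"rz":0,"dx":-3.5,"dy":-2.7,"dz":0,"hand":20},{"rx":0,"ry":0,"rz":0,"dx":-3.5,"dy":-2.8,"dz":0,"hand":20},{"rx":0,"ry":0,"rz":0,"dx":-3.5,"dy":-2.8,"dz":0,"hand":20},{"rx":0,"ry":0,"rz":0,"dx":-2.2,"dy":-1.8,"dz":1,"hand":20},{"rx":0,"ry":0,"rz":0,"dx":-0.8,"dy":-0.7,"dz":2,"hand":20},{"rx":0,"ry":0,"rz":0,"dx":0,"dy":0,"dz":0.5,"hand":20}]'; python3 -m jog '[{"rx":0,"ry":0,"rz":0,"dx":0,"dy":0,"dz":0,"hand":20},{"rx":0,"ry":0,"rz":0,"dx":0,"dy":0,"dz":0,"hand":20}]'; python3 - <<'E'
from h import *
snap("w10")
print(intool([.4668,-.0528,.1403]))
E
```

```text
time: 18.8
tool_pos: [0.4637, -0.0534, 0.2712]
tcp_rot: [[0.103, 0.995, -0.007], [0.995, -0.103, -0.0], [-0.001, -0.007, -1.0]]
force: [-0.0, 1.0, -5.0]
opening: 0.0403
time: 19.0
tool_pos: [0.4684, -0.0516, 0.2742]
tcp_rot: [[0.099, 0.995, -0.0], [0.995, -0.099, -0.001], [-0.001, -0.0, -1.0]]
force: [0.3, -0.2, -4.4]
opening: 0.04
[ 0.4684 -0.0516  0.2742] 0.040034824581384014 [ 0.3004 -0.2033 -4.3569] 19.0
[-0.1213 -0.1815 13.4231]
```

View pics/w10.png

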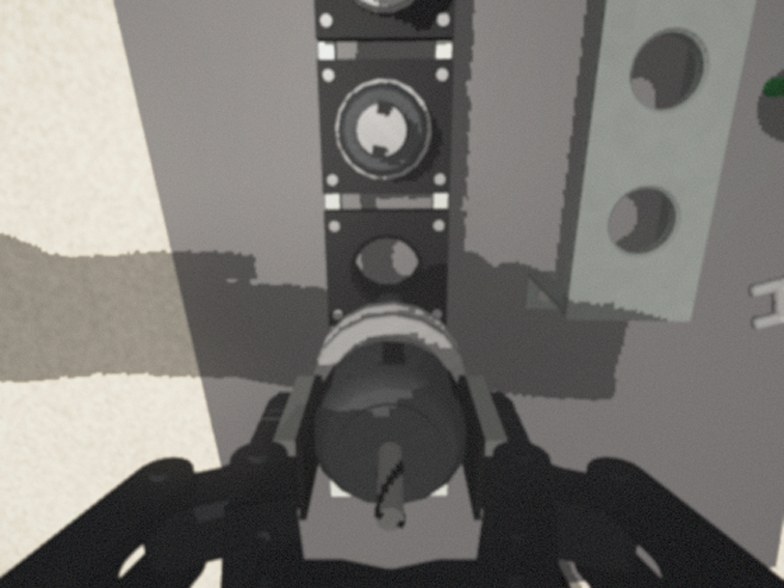

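```bash
python3 - <<'E'
from h import *
c=np.mean([wp("w10",a,.095) for a in [(334,226),(439,226),(338,314),(437,314)]],0);print(c,intool(c))
E
python3 -m jog '[{"rx":0,"ry":0,"rz":0,"dx":-0.1,"dy":-0.15,"dz":2,"hand":20},{"rx":0,"ry":0,"rz":0,"dx":0,"dy":0,"dz":3,"hand":20},{"rx":0,"ry":0,"rz":0,"dx":0,"dy":0,"dz":2,"hand":20},{"rx":0,"ry":0,"rz":0,"dx":0,"dy":0,"dz":1.5,"hand":20},{"rx":0,"ry":0,"rz":0,"dx":0,"dy":0,"dz":1.5,"hand":20},{"rx":0,"ry":0,"rz":0,"dx":0,"dy":0,"dz":1,"hand":20},{"rx":0,"ry":0,"rz":0,"dx":0,"dy":0,"dz":0,"hand":20},{"rx":0,"ry":0,"rz":0,"dx":0,"dy":0,"dz":0,"hand":20}]' && python3 -m jog '[{"rx":0,"ry":0,"rz":0,"dx":0,"dy":0,"dz":0.8,"hand":20},{"rx":0,"ry":0,"rz":0,"dx":0,"dy":0,"dz":0.8,"hand":20},{"rx":0,"ry":0,"rz":0,"dx":0,"dy":0,"dz":0.4,"hand":20},{"rx":0,"ry":0,"rz":0,"dx":0,"dy":0,"dz":0.2,"hand":20},{"rx":0,"ry":0,"rz":0,"dx":0,"dy":0,"dz":0,"hand":20},{"rx":0,"ry":0,"rz":0,"dx":0,"dy":0,"dz":0,"hand":20}]'
```

```text
[ 0.4667 -0.0524  0.095 ] [-0.0841 -0.1928 17.9531]
time: 19.85
tool_pos: [0.4668, -0.0533, 0.1647]
tcp_rot: [[0.1, 0.995, 0.001], [0.995, -0.1, -0.0], [-0.0, 0.001, -1.0]]
force: [1.5, -0.0, -4.7]
opening: 0.0403
time: 20.45
tool_pos: [0.4662, -0.0534, 0.1424]
tcp_rot: [[0.1, 0.995, 0.0], [0.995, -0.1, -0.0], [-0.0, 0.0, -1.0]]
force: [-0.6, 0.4, -5.2]
opening: 0.0405
```

```bash
python3 -m jog '[{"rx":0,"ry":0,"rz":0,"dx":0,"dy":0,"dz":0.2,"hand":20},{"rx":0,"ry":0,"rz":0,"dx":0,"dy":0,"dz":0,"hand":20},{"rx":0,"ry":0,"rz":0,"dx":0,"dy":0,"dz":0,"hand":60},{"rx":0,"ry":0,"rz":0,"dx":0,"dy":0,"dz":0,"hand":100},{"rx":0,"ry":0,"rz":0,"dx":0,"dy":0,"dz":0,"hand":100},{"rx":0,"ry":0,"rz":0,"dx":0,"dy":0,"dz":0,"hand":100},{"rx":0,"ry":0,"rz":0,"dx":0,"dy":0,"dz":0,"hand":100}]';python3 -m jog '[{"rx":0,"ry":0,"rz":0,"dx":0,"dy":0,"dz":-3,"hand":100},{"rx":0,"ry":0,"rz":0,"dx":0,"dy":0,"dz":-4,"hand":100},{"rx":0,"ry":0,"rz":0,"dx":0,"dy":0,"dz":-4,"hand":100},{"rx":0,"ry":0,"rz":0,"dx":0,"dy":0,"dz":-3,"hand":100},{"rx":0,"ry":0,"rz":0,"dx":0,"dy":0,"dz":0,"hand":100},{"rx":0,"ry":0,"rz":0,"dx":0,"dy":0,"dz":0,"hand":100}]';  python3 - <<'E'
from h import *
snap("w11"); print(intool([.644,.2005,.28]))
E
```

```text
time: 21.15
tool_pos: [0.4663, -0.0534, 0.1404]
tcp_rot: [[0.1, 0.995, 0.0], [0.995, -0.1, 0.0], [0.0, 0.0, -1.0]]
force: [-0.0, 0.3, 0.6]
opening: 0.0854
time: 21.75
tool_pos: [0.4662, -0.0531, 0.2805]
tcp_rot: [[0.1, 0.995, 0.001], [0.995, -0.1, 0.001], [0.001, 0.001, -1.0]]
force: [-0.7, -0.5, -0.3]
opening: 0.0856
[ 0.4662 -0.0531  0.2805] 0.08563679613680901 [-0.6551 -0.5364 -0.3059] 21.75
[27.0172 15.2129 -0.0354]
```

View pics/w11.png

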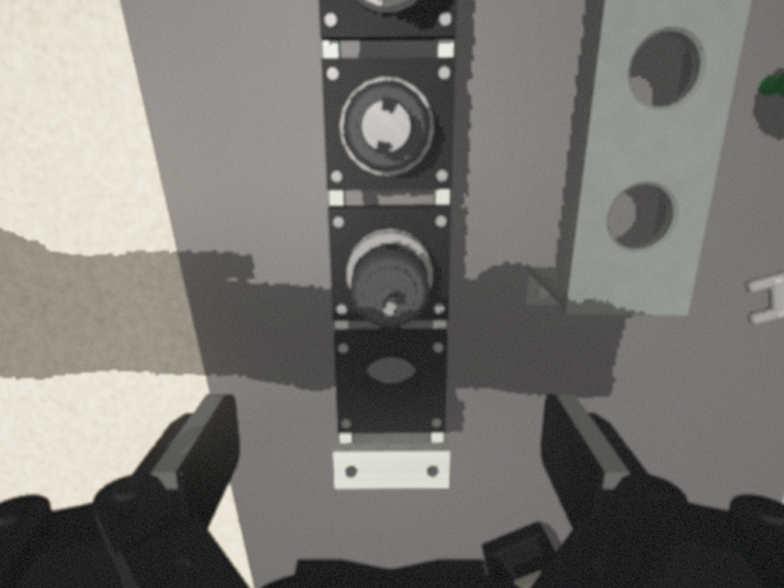

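Slim end mill is seated in the third pocket. P4 screws are at (343,348), (438,348), (346,424), (437,423). Going for the grey V-cutter in the rack.

```bash
python3 - <<'E'
from h import *
print(np.mean([wp("w11",a,.095) for a in [(343,348),(438,348),(346,424),(437,423)]],0))
E
python3 -m jog '[{"rx":0,"ry":0,"rz":0,"dx":2.5,"dy":1.4,"dz":-0.5,"hand":100},{"rx":0,"ry":0,"rz":0,"dx":4,"dy":2.2,"dz":0,"hand":100},{"rx":0,"ry":0,"rz":0,"dx":4,"dy":2.2,"dz":0,"hand":100},{"rx":0,"ry":0,"rz":0,"dx":4,"dy":2.3,"dz":0,"hand":100},{"rx":0,"ry":0,"rz":0,"dx":4,"dy":2.3,"dz":0,"hand":100},{"rx":0,"ry":0,"rz":0,"dx":4,"dy":2.3,"dz":0,"hand":100},{"rx":0,"ry":0,"rz":0,"dx":3,"dy":1.7,"dz":0,"hand":100},{"rx":0,"ry":0,"rz":0,"dx":1.5,"dy":0.8,"dz":0,"hand":100}]'; python3 -m jog '[{"rx":0,"ry":0,"rz":0,"dx":0,"dy":0,"dz":0.5,"hand":100},{"rx":0,"ry":0,"rz":0,"dx":0,"dy":0,"dz":0,"hand":100},{"rx":0,"ry":0,"rz":0,"dx":0,"dy":0,"dz":0,"hand":100}]'; python3 - <<'E'
from h import *
snap("w12")
E
```

```text
[ 0.4594 -0.1328  0.095 ]
time: 22.6
tool_pos: [0.6445, 0.2037, 0.2821]
tcp_rot: [[0.097, 0.995, -0.003], [0.995, -0.097, -0.0], [-0.001, -0.003, -1.0]]
force: [1.0, 0.2, 0.1]
opening: 0.0855
time: 22.9
tool_pos: [0.6436, 0.198, 0.2794]
tcp_rot: [[0.102, 0.995, -0.002], [0.995, -0.102, -0.001], [-0.002, -0.002, -1.0]]
force: [-0.6, 0.6, -0.1]
opening: 0.0854
[0.6436 0.198  0.2794] 0.08536962090040867 [-0.6314  0.5669 -0.1454] 22.9
```

View pics/w12.png

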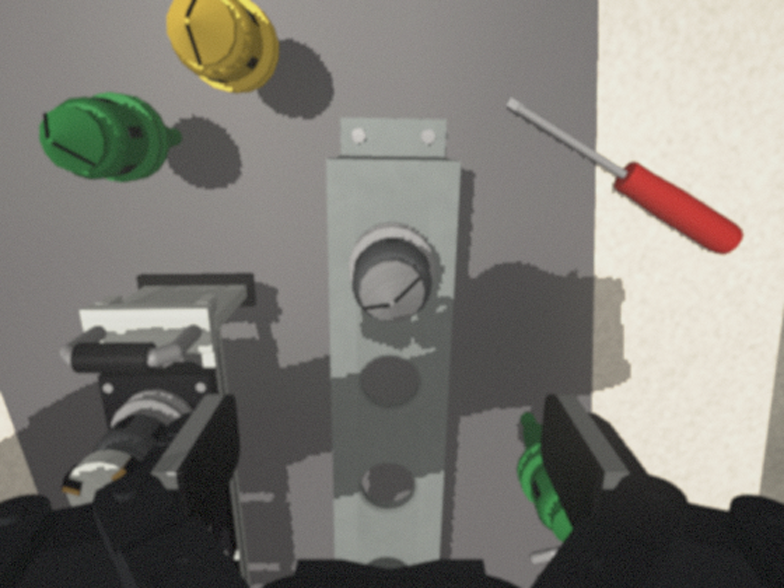

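```bash
python3 - <<'E'
from h import *
c=wp("w12",(392,302),.171);print(c,ctrl.state()["tool_pos"],intool([c[0],c[1],.14]))
im=np.load("pics/w12.npz")["im"][150:240,240:325,::-1]; cv2.imwrite("pics/v.png",cv2.resize(im,None,fx=6,fy=6))
E
python3 -m jog '[{"rx":0,"ry":0,"rz":0,"dx":0,"dy":0,"dz":3,"hand":100},{"rx":0,"ry":0,"rz":0,"dx":0,"dy":0,"dz":2,"hand":100},{"rx":0,"ry":0,"rz":0,"dx":0,"dy":0,"dz":0,"hand":100},{"rx":0,"ry":0,"rz":0,"dx":0,"dy":0,"dz":0,"hand":100}]'
```

```text
[0.6449 0.2008 0.171 ] [0.6439 0.1982 0.28  ] [ 0.2772  0.087  13.995 ]
time: 23.35
tool_pos: [0.6445, 0.1993, 0.2311]
tcp_rot: [[0.101, 0.995, 0.0], [0.995, -0.101, -0.0], [-0.0, 0.0, -1.0]]
force: [1.2, 0.4, 0.2]
opening: 0.0854
```

View pics/v.png

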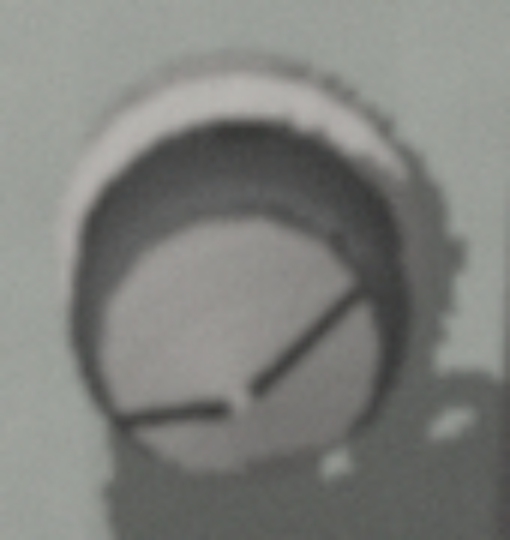

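The crop shows a grey pointed cone with its tip at about (238,400), on a dark nut in the rack. That is the real V-cutter. The green ones and the yellow one stand off the rack. Before continuing I'll check the state.

```bash
python3 - <<'E'
from h import *
s=ctrl.state();print(s["time"],s["tool_pos"],s["opening"],intool([.6449,.2008,.139]))
E
```

```text
23.35 [0.6445 0.1993 0.2311] 0.08536129095077913 [0.1543 0.025  9.2058]
```

```bash
python3 -m jog '[{"rx":0,"ry":0,"rz":0,"dx":0.15,"dy":0,"dz":3,"hand":100},{"rx":0,"ry":0,"rz":0,"dx":0,"dy":0,"dz":3,"hand":100},{"rx":0,"ry":0,"rz":0,"dx":0,"dy":0,"dz":2,"hand":100},{"rx":0,"ry":0,"rz":0,"dx":0,"dy":0,"dz":1.2,"hand":100},{"rx":0,"ry":0,"rz":0,"dx":0,"dy":0,"dz":0,"hand":100}]'; python3 -m jog '[{"rx":0,"ry":0,"rz":0,"dx":0,"dy":0,"dz":0,"hand":40},{"rx":0,"ry":0,"rz":0,"dx":0,"dy":0,"dz":0,"hand":20},{"rx":0,"ry":0,"rz":0,"dx":0,"dy":0,"dz":0,"hand":20},{"rx":0,"ry":0,"rz":0,"dx":0,"dy":0,"dz":0,"hand":20},{"rx":0,"ry":0,"rz":0,"dx":0,"dy":0,"dz":0,"hand":20},{"rx":0,"ry":0,"rz":0,"dx":0,"dy":0,"dz":0,"hand":20},{"rx":0,"ry":0,"rz":0,"dx":0,"dy":0,"dz":0,"hand":20}]'
```

```text
time: 23.85
tool_pos: [0.6443, 0.2013, 0.138]
tcp_rot: [[0.1, 0.995, -0.001], [0.995, -0.1, -0.0], [-0.0, -0.001, -1.0]]
force: [-0.9, 1.0, -0.0]
opening: 0.0856
time: 24.55
tool_pos: [0.6453, 0.2018, 0.1399]
tcp_rot: [[0.1, 0.995, 0.002], [0.995, -0.1, 0.001], [0.001, 0.002, -1.0]]
force: [-1.2, -0.0, 6.0]
opening: 0.0402
```

```bash
python3 -m jog '[{"rx":0,"ry":0,"rz":0,"dx":0,"dy":0,"dz":-1,"hand":20},{"rx":0,"ry":0,"rz":0,"dx":0,"dy":0,"dz":-2,"hand":20},{"rx":0,"ry":0,"rz":0,"dx":0,"dy":0,"dz":-3,"hand":20},{"rx":0,"ry":0,"rz":0,"dx":0,"dy":0,"dz":-4,"hand":20},{"rx":0,"ry":0,"rz":0,"dx":0,"dy":0,"dz":-4,"hand":20},{"rx":0,"ry":0,"rz":0,"dx":0,"dy":0,"dz":-3.5,"hand":20},{"rx":0,"ry":0,"rz":0,"dx":0,"dy":0,"dz":0,"hand":20},{"rx":0,"ry":0,"rz":0,"dx":0,"dy":0,"dz":0,"hand":20}]'
python3 - <<'E'
from h import *
print(intool([.4594,-.1326,.31]))
E
```

```text
time: 25.35
tool_pos: [0.6442, 0.2015, 0.3132]
tcp_rot: [[0.1, 0.995, -0.0], [0.995, -0.1, 0.0], [0.0, -0.0, -1.0]]
force: [-0.5, -0.2, -5.1]
opening: 0.0399
[-35.0949 -15.0394   0.3147]
```

```bash
python3 -m jog '[{"rx":0,"ry":0,"rz":0,"dx":-2.5,"dy":-1,"dz":0,"hand":20},{"rx":0,"ry":0,"rz":0,"dx":-4,"dy":-1.8,"dz":0,"hand":20},{"rx":0,"ry":0,"rz":0,"dx":-4,"dy":-1.8,"dz":0,"hand":20},{"rx":0,"ry":0,"rz":0,"dx":-4,"dy":-1.8,"dz":0,"hand":20},{"rx":0,"ry":0,"rz":0,"dx":-4,"dy":-1.8,"dz":0,"hand":20},{"rx":0,"ry":0,"rz":0,"dx":-4,"dy":-1.8,"dz":0,"hand":20},{"rx":0,"ry":0,"rz":0,"dx":-4,"dy":-1.8,"dz":0,"hand":20},{"rx":0,"ry":0,"rz":0,"dx":-4,"dy":-1.6,"dz":0,"hand":20}]'; python3 -m jog '[{"rx":0,"ry":0,"rz":0,"dx":-3,"dy":-1.1,"dz":0,"hand":20},{"rx":0,"ry":0,"rz":0,"dx":-1.6,"dy":-0.5,"dz":0.5,"hand":20},{"rx":0,"ry":0,"rz":0,"dx":0,"dy":0,"dz":2,"hand":20},{"rx":0,"ry":0,"rz":0,"dx":0,"dy":0,"dz":1.5,"hand":20},{"rx":0,"ry":0,"rz":0,"dx":0,"dy":0,"dz":0,"hand":20},{"rx":0,"ry":0,"rz":0,"dx":0,"dy":0,"dz":0,"hand":20},{"rx":0,"ry":0,"rz":0,"dx":0,"dy":0,"dz":0,"hand":20}]'; python3 - <<'E'
from h import *
snap("w13")
print(intool([.4594,-.1326,.1399]))
E
```

```text
time: 26.15
tool_pos: [0.4779, -0.0894, 0.3113]
tcp_rot: [[0.1, 0.995, -0.004], [0.995, -0.1, 0.0], [-0.0, -0.004, -1.0]]
force: [1.1, -0.6, -3.9]
opening: 0.0405
time: 26.85
tool_pos: [0.4602, -0.1326, 0.2735]
tcp_rot: [[0.1, 0.995, 0.0], [0.995, -0.1, -0.0], [-0.0, 0.0, -1.0]]
force: [-0.7, 0.1, -4.2]
opening: 0.0406
[ 0.4602 -0.1326  0.2735] 0.04061922588601656 [-0.6849  0.0731 -4.1704] 26.85
[-0.0076 -0.1087 13.3793]
```

View pics/w13.png

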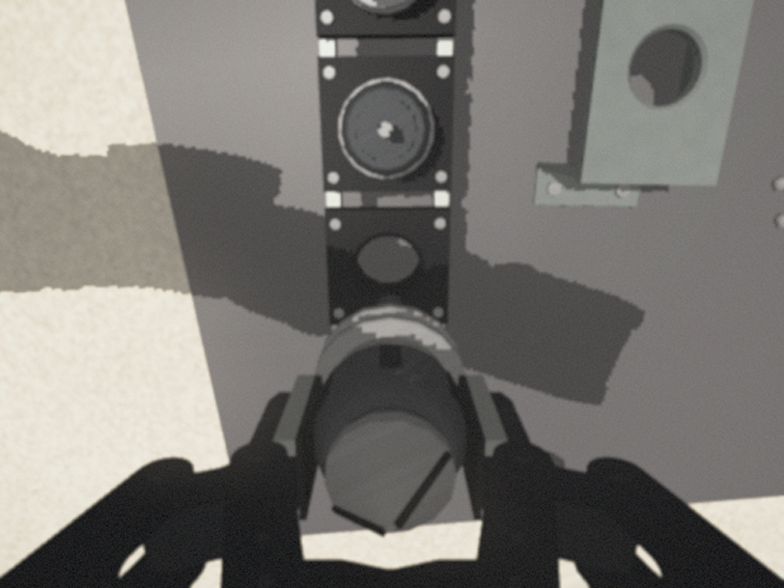

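The V-cutter hangs straight over the fourth pocket, whose screws are at (335,224), (440,224), (339,313) and (438,313).

```bash
python3 - <<'E'
from h import *
c=np.mean([wp("w13",a,.095) for a in [(335,224),(440,224),(339,313),(438,313)]],0);print(c,intool(c))
E
python3 -m jog '[{"rx":0,"ry":0,"rz":0,"dx":0,"dy":-0.1,"dz":2,"hand":20},{"rx":0,"ry":0,"rz":0,"dx":0,"dy":0,"dz":3,"hand":20},{"rx":0,"ry":0,"rz":0,"dx":0,"dy":0,"dz":2,"hand":20},{"rx":0,"ry":0,"rz":0,"dx":0,"dy":0,"dz":1.5,"hand":20},{"rx":0,"ry":0,"rz":0,"dx":0,"dy":0,"dz":1.5,"hand":20},{"rx":0,"ry":0,"rz":0,"dx":0,"dy":0,"dz":1,"hand":20},{"rx":0,"ry":0,"rz":0,"dx":0,"dy":0,"dz":0,"hand":20},{"rx":0,"ry":0,"rz":0,"dx":0,"dy":0,"dz":0,"hand":20}]' && python3 -m jog '[{"rx":0,"ry":0,"rz":0,"dx":0,"dy":0,"dz":0.8,"hand":20},{"rx":0,"ry":0,"rz":0,"dx":0,"dy":0,"dz":0.8,"hand":20},{"rx":0,"ry":0,"rz":0,"dx":0,"dy":0,"dz":0.4,"hand":20},{"rx":0,"ry":0,"rz":0,"dx":0,"dy":0,"dz":0.2,"hand":20},{"rx":0,"ry":0,"rz":0,"dx":0,"dy":0,"dz":0,"hand":20},{"rx":0,"ry":0,"rz":0,"dx":0,"dy":0,"dz":0,"hand":20}]'
```

```text
[ 0.4593 -0.1324  0.095 ] [ 0.0166 -0.1233 17.8693]
time: 27.7
tool_pos: [0.4596, -0.1327, 0.1638]
tcp_rot: [[0.1, 0.995, 0.001], [0.995, -0.1, -0.0], [-0.0, 0.001, -1.0]]
force: [-0.1, 0.8, -3.8]
opening: 0.0402
time: 28.3
tool_pos: [0.4592, -0.1327, 0.1414]
tcp_rot: [[0.1, 0.995, 0.0], [0.995, -0.1, -0.0], [-0.0, 0.0, -1.0]]
force: [0.1, 0.7, -5.0]
opening: 0.0405
```

```bash
python3 -m jog '[{"rx":0,"ry":0,"rz":0,"dx":0,"dy":0,"dz":0.15,"hand":20},{"rx":0,"ry":0,"rz":0,"dx":0,"dy":0,"dz":0,"hand":20},{"rx":0,"ry":0,"rz":0,"dx":0,"dy":0,"dz":0,"hand":60},{"rx":0,"ry":0,"rz":0,"dx":0,"dy":0,"dz":0,"hand":100},{"rx":0,"ry":0,"rz":0,"dx":0,"dy":0,"dz":0,"hand":100},{"rx":0,"ry":0,"rz":0,"dx":0,"dy":0,"dz":0,"hand":100},{"rx":0,"ry":0,"rz":0,"dx":0,"dy":0,"dz":0,"hand":100}]';python3 -m jog '[{"rx":0,"ry":0,"rz":0,"dx":0,"dy":0,"dz":-3,"hand":100},{"rx":0,"ry":0,"rz":0,"dx":0,"dy":0,"dz":-4,"hand":100},{"rx":0,"ry":0,"rz":0,"dx":0,"dy":0,"dz":-4,"hand":100},{"rx":0,"ry":0,"rz":0,"dx":0,"dy":0,"dz":-4,"hand":100},{"rx":0,"ry":0,"rz":0,"dx":0,"dy":0,"dz":-3,"hand":100},{"rx":0,"ry":0,"rz":0,"dx":0,"dy":0,"dz":0,"hand":100},{"rx":0,"ry":0,"rz":0,"dx":0,"dy":0,"dz":0,"hand":100}]';  python3 - <<'E'
from h import *
snap("w14")
p,d=ctrl.camera("scene"); cv2.imwrite("pics/s14.png",cv2.resize(p[110:270,150:400,::-1],None,fx=3,fy=3,interpolation=cv2.INTER_CUBIC))
E
```

```text
time: 29.0
tool_pos: [0.4592, -0.1326, 0.1399]
tcp_rot: [[0.1, 0.995, 0.0], [0.995, -0.1, -0.0], [-0.0, 0.0, -1.0]]
force: [-0.1, 0.1, -0.2]
opening: 0.0855
time: 29.7
tool_pos: [0.4592, -0.1324, 0.3199]
tcp_rot: [[0.1, 0.995, 0.001], [0.995, -0.1, 0.001], [0.001, 0.001, -1.0]]
force: [-0.1, -0.5, 0.1]
opening: 0.085
[ 0.4592 -0.1324  0.3199] 0.08496963202888269 [-0.1434 -0.5403  0.0844] 29.7
```

View pics/w14.png

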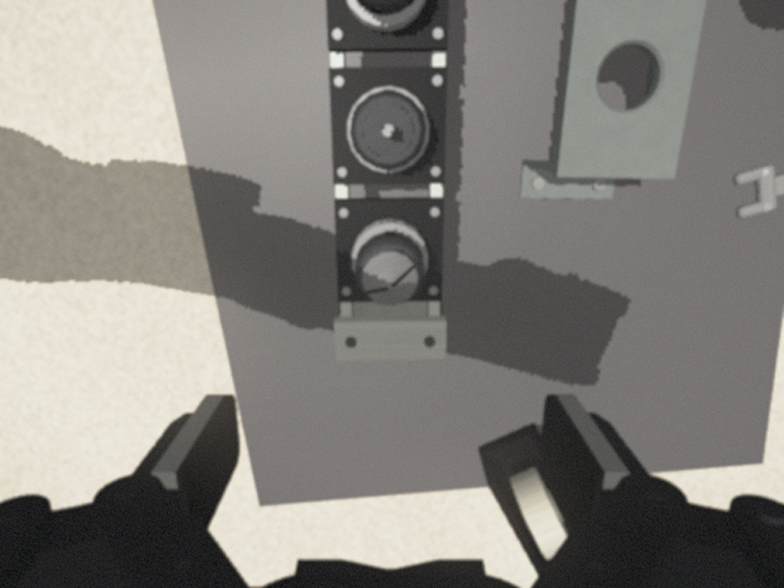

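View pics/s14.png

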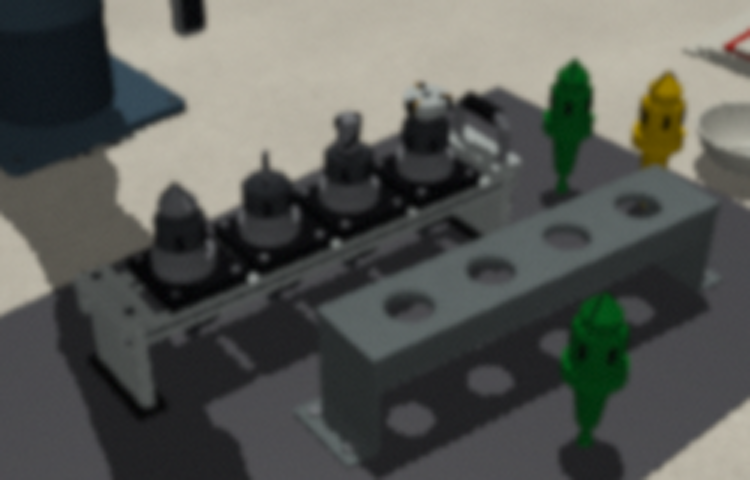

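All four stand upright with their flanges on the pockets, in the order facing, thick, slim, V from the handle end, and the rack is empty. One last numeric check, then hand in.

```bash
python3 - <<'E'
from h import *
q=np.load("pics/w14.npz")
for n,a,z in (("V",(390,286),.171),("slim",(388,130),.169)):
    t=wp("w14",a,z); u,v=int(a[0]/1.4),int(a[1]/1.4); c,o,R=cam("wrist",tp=q["p"],R=q["R"]); 
    dd=q["d"][v-1:v+2,u-1:u+2].min(); r=ray("wrist",a[0]/1.4,a[1]/1.4,tp=q["p"],R=q["R"])[1]; print(n,t,"depth z",o[2]+r[2]*dd)
ctrl.hand_in(); print(ctrl.state()["time"])
E
```

```text
V [ 0.4595 -0.1335  0.171 ] depth z 0.17257750321099696
slim [ 0.4664 -0.0538  0.169 ] depth z 0.17117558634684993
the job is handed in; nothing more can be done
the job is handed in; nothing more can be done
```

All four tools are in the carrier and the job is handed in. Counting from the handle end they stand in the order facing cutter, thick end mill, slim end mill, V-cutter. The clock stood at about 30 s of the 107 s allowed.

**How it was done:** I gripped each tool by its collet nut with the jaws across the row, lowered it into its pocket and released it at its rack seating height, to within about 1 mm. The arm then withdrew, so the gripper is open and clear. The tape dispenser and the green and yellow look-alikes were never approached.

**Last checks:**
- **Pictures:** the final wrist and scene views show all four upright with their flanges on the pocket faces, and the rack empty.
- **Position:** the slim end mill and V-cutter tips came out about 1 mm from their pocket centres. The facing cutter, checked just after placing, was also about 1 mm off. The thick end mill was judged from the pictures and from where the gripper let go.
- **Height:** depth readings put the slim and V-cutter tips about 2 mm above nominal, which is within the camera's calibration error. I did not measure the heights of the facing cutter and thick end mill separately.

No check failed. The top and wrist cameras disagreed by 2–6 mm on some positions, so I worked from the wrist camera.

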